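# Weigh out large nuts on a workshop spring scale

### The job

Weigh out a batch on the spring scale: put the large steel hex nuts into its pan one at a time until the white pointer has sunk into the yellow band, and stop there. Lower them in rather than dropping them, so that the pan never plunges to the bottom, and leave any nut that is not needed on the bench; the brass nut is not part of the batch.

Things in the scene. Friction and masses are not known exactly. Their poses are not given: they have to be found in the camera images.
- pan_centre (a point): Centre of the round aluminium pan's floor (flat to 83 mm out, rim 6 mm high, 190 over all), moving with it, z up. Empty it is 106 mm above the bench; each steel nut sinks it straight down 14 to 18, settled in 1 s; stop at 54. The pan's white pointer is in the yellow band at 66 to 81. A black index plate 116 mm tall, 96 wide stands 118 mm out along +x. Two nuts fit, each 34 mm off centre.
- nut_a_centre (a point): Large silver-grey steel hex nut lying flat on the bench, one of three alike: 46 mm across flats, 53 across corners, 24 high, 30 mm bore, 0.19 to 0.23 kg. The point is its centre, 12 mm above its underside; z up, its x axis (and every 60 degrees from it) is square to a flat, so grip along any of these.
- nut_b_centre (a point): Large silver-grey steel hex nut lying flat on the bench, one of three alike: 46 mm across flats, 53 across corners, 24 high, 30 mm bore, 0.19 to 0.23 kg. The point is its centre, 12 mm above its underside; z up, its x axis (and every 60 degrees from it) is square to a flat, so grip along any of these.
- nut_c_centre (a point): Large silver-grey steel hex nut lying flat on the bench, one of three alike: 46 mm across flats, 53 across corners, 24 high, 30 mm bore, 0.19 to 0.23 kg. The point is its centre, 12 mm above its underside; z up, its x axis (and every 60 degrees from it) is square to a flat, so grip along any of these.
Mind the look-alikes: they are no part of the job. What is shaped like the part that bears nut_a_centre but blue, orange or pink is not meant.

How it is judged (in metres and radians):
On the way:
1. one steel nut lies in the pan alone, let go, and the pan has sunk part of the way ((((horizontal distance between nut_a_centre and pan_centre below 0.075 m and z of nut_a_centre in the frame of pan_centre between 0 and 0.045 m) and horizontal distance between each of nut_b_centre, nut_c_centre and pan_centre above 0.12 m) or ((horizontal distance between nut_b_centre and pan_centre below 0.075 m and z of nut_b_centre in the frame of pan_centre between 0 and 0.045 m) and horizontal distance between each of nut_a_centre, nut_c_centre and pan_centre above 0.12 m) or ((horizontal distance between nut_c_centre and pan_centre below 0.075 m and z of nut_c_centre in the frame of pan_centre between 0 and 0.045 m) and horizontal distance between each of nut_a_centre, nut_b_centre and pan_centre above 0.12 m)) and height (world z) of pan_centre between 0.083 and 0.098 m and contact force between the fingers and anything else below 0.1 N), for 0.2 s.
At the end, for the whole second after the job is handed in: Exactly two of the three large steel nuts lie in the pan (centres within 75 mm of its centre), the third is on the bench clear of the pan (over 120 mm from its centre), and the pan rests with the pointer in the yellow band (pan floor 66 to 81 mm above the bench) ((((horizontal distance between nut_a_centre and pan_centre above 0.12 m and height (world z) of nut_a_centre below 0.04 m) and (horizontal distance between nut_b_centre and pan_centre below 0.075 m and z of nut_b_centre in the frame of pan_centre between 0 and 0.045 m) and (horizontal distance between nut_c_centre and pan_centre below 0.075 m and z of nut_c_centre in the frame of pan_centre between 0 and 0.045 m)) or ((horizontal distance between nut_b_centre and pan_centre above 0.12 m and height (world z) of nut_b_centre below 0.04 m) and (horizontal distance between nut_a_centre and pan_centre below 0.075 m and z of nut_a_centre in the frame of pan_centre between 0 and 0.045 m) and (horizontal distance between nut_c_centre and pan_centre below 0.075 m and z of nut_c_centre in the frame of pan_centre between 0 and 0.045 m)) or ((horizontal distance between nut_c_centre and pan_centre above 0.12 m and height (world z) of nut_c_centre below 0.04 m) and (horizontal distance between nut_a_centre and pan_centre below 0.075 m and z of nut_a_centre in the frame of pan_centre between 0 and 0.045 m) and (horizontal distance between nut_b_centre and pan_centre below 0.075 m and z of nut_b_centre in the frame of pan_centre between 0 and 0.045 m))) and height (world z) of pan_centre between 0.066 and 0.081 m); the robot touches nothing.
It fails at once if the pan plunges or is pushed or overloaded far past the band, to within 4 mm of its stop (height (world z) of pan_centre below 0.058 m).
It also fails if it takes over 54 s, if anything falls off the work surface, if the arm or the gripper's body presses on something with over 40 N, if the wrist force passes 120 N, or if a joint passes its speed limit or range.

### The arm

A 6-joint arm with a two-finger parallel gripper is mounted at the origin on the work surface. World frame = base frame: x ahead of the robot, y to its left, z up, the work surface at z = 0. Lengths are in mm, angles in degrees, forces in N, time in s.
With the tool pointing down it reaches from about 350 to 850 mm from the base axis. Payload 8.1 kg.
Tool frame: the origin (TCP) lies between the finger pads; the fingertips stand 22 mm ahead of it and the grasp point (between the pads) lies 3 mm ahead of it; z points along the fingers, y is the direction in which the jaws open and shut (so a half turn about z gives the same grasp; the last joint's range is limited). The gripper opens to 85 mm and grips with 20 to 120 N. Pads are 22 mm wide; open, the fingers measure 114 mm over their backs; the gripper's body (76 mm by 85 mm) begins 54 mm behind the grasp point. The pads swing forward as they close: fully open they stand 13 mm farther back than shut.
Start: joints at [-80.008, 7.471, 85.268, -0, 87.261, -4.893], TCP at [154.153, -579.864, 253.292] pointing down, gripper open.
Joint ranges: [-169.43, 169.43], [-51.17, 129.36], [1.28, 143.12], [-76.62, 256.62], [0, 156.53], [-152.29, 152.29]. Speed limits (degrees/s): [136.94, 136.94, 159.86, 180, 180, 180].

### API

Orientations are given as [roll, pitch, yaw] about the fixed x, y, z axes, in that order (R = Rz(yaw) Ry(pitch) Rx(roll)).
In Python, from bench import r gives the robot as it stands.
- The arm moves only by the tool drive_tool, never from a script. Its argument "moves" is a list of rows, each a list of 2 entries, a list of its own where there are three numbers: the shift along the world's x, y, z in mm, then the turn about the world's z in degrees. A call has exactly 8 rows; each row is the pose to reach, as a shift and turn from the pose commanded when the call began; what a row does not reach only later rows make up. A row lasts 1/12 s, in which the tool goes at most 41.7 mm and 7.16 degrees, less where a joint would pass 70% of its speed; a pose out of reach is approached as far as the arm can. A call with a gripper value outside its range is refused whole. "fingers" is the finger opening in mm, from 0 to 85.4, set as the call begins (left out, the last holds). The fingers move at their own pace and stop on an object; "squeeze" is the grip in N (left out, the last holds). Time passes only in rows, so rows that repeat a pose let the fingers close, or fill a call up. It gives the time, the measured TCP pose, the force and the opening at its end, in the units of the state.
- r.sense(): the state, without advancing time (a new reading comes with each control period).
- r.snapshot(name): name is "side" or "top"; returns a dict with "pixels" (384x512x3 uint8, red, green, blue), "camera_matrix" (3x3 intrinsics, pixels), "k1" (the pictures are not rectified: a ray, as slopes to the right and down, at radius r is drawn at 1 + k1 r^2 times it, then the intrinsics apply), "xyz" and "orientation" of the camera in the world. Camera axes: x right, y down, z forward; pixel columns grow to the right and rows downward; lengths in mm; the calibration is good to about 2 mm. A picture is of the moment at which its call begins. There is no depth.
- r.hand_in(): hands the job in, once; it reports no verdict.
The state is a dict: "time": time; "joint_pos": joint angles; "qd": joint speeds; "joint_efforts": joint torques, N m; "tool_pos": TCP position; "tcp_rot": TCP orientation; "ft_force": force on the tool from outside, world axes, zero at the start; "wrist_torque": the same for the moment, N m; "finger_gap": finger opening in mm.
Only numpy, scipy, OpenCV 4.12 (cv2) and the standard library are available. Lean on these libraries where they do the work, as an engineer would, in place of code of your own. Each camera call takes 0.05 s, during which the arm holds its last target.

## Working session

There is one attempt and no reset: what is moved stays moved. The work goes in short steps, Python scripts to look and compute and a tool call to move; the robot and the scene stay as the last step left them, time stands still between calls to the robot, and variables do not carry over. Pictures are saved under pics/ and viewed, and the job is handed in when it is done.

Besides the shell and the picture viewer there is one more tool, called after "Emit:" as name(argument=value, ...), one argument or row to a line, values as JSON. drive_tool: Moves the arm, as the interface text tells. Its arguments: {"type":"object","properties":{"moves":{"type":"array","items":{"type":"array"}},"fingers":{"type":"number"},"squeeze":{"type":"number"}},"required":["moves"]}

```bash
mkdir -p pics; cat > h.py <<'E'
from bench import r
import cv2, numpy as np, json
from scipy.spatial.transform import Rotation as R
def snap(name,fn):
    s=r.snapshot(name); cv2.imwrite(f'pics/{fn}.png',cv2.cvtColor(s['pixels'],cv2.COLOR_RGB2BGR))
    np.save(f'pics/{fn}.npy',{k:v for k,v in s.items()},allow_pickle=True); return s
def load(fn): return np.load(f'pics/{fn}.npy',allow_pickle=True).item()
def rot(s):
    o=np.array(s['orientation'],float)
    return o if o.shape==(3,3) else R.from_euler('xyz',o,degrees=True).as_matrix()
def ray(s,uv):
    K=np.array(s['camera_matrix']); x=np.linalg.inv(K)@[uv[0],uv[1],1]; d=x[:2]; k=s['k1']
    u=d.copy()
    for _ in range(30): u=d/(1+k*(u@u))
    return np.array(s['xyz']),rot(s)@np.array([u[0],u[1],1])
def onz(s,uv,z):
    c,d=ray(s,uv); t=(z-c[2])/d[2]; return c+t*d
def proj(s,P):
    p=rot(s).T@(np.array(P,float)-np.array(s['xyz'])); u=p[:2]/p[2]; u=u*(1+s['k1']*(u@u)); K=np.array(s['camera_matrix'])
    return (K@[u[0],u[1],1])[:2]
def crop(fn,x0,y0,x1,y1,f,out):
    im=cv2.imread(f'pics/{fn}.png')[y0:y1,x0:x1]; cv2.imwrite(f'pics/{out}.png',cv2.resize(im,None,fx=f,fy=f,interpolation=cv2.INTER_CUBIC))
E
python3 - <<'E'
from h import *
for n in('top','side'):
    s=snap(n,n+'0'); print({k:v for k,v in s.items() if k!='pixels'})
print(r.sense())
E
```

```text
{'camera_matrix': array([[354.16179548,   0.        , 260.86257779],
       [  0.        , 354.16179548, 195.03716571],
       [  0.        ,   0.        ,   1.        ]]), 'k1': 0.01844282853458145, 'xyz': array([472.92631284, -42.99237409, 948.72299651]), 'orientation': array([-1.76618484e+02, -4.94055849e-02, -9.08304421e+01])}
{'camera_matrix': array([[462.53191829,   0.        , 249.70794423],
       [  0.        , 462.53191829, 192.67688318],
       [  0.        ,   0.        ,   1.        ]]), 'k1': -0.013819716258073014, 'xyz': array([ 350.06704519, -866.54971038,  698.90985509]), 'orientation': array([-125.3927559 ,   -0.89739991,  -12.46892754])}
{'time': 0.1, 'joint_pos': array([-8.00088281e+01,  7.51285162e+00,  8.53260627e+01,  5.90529529e-04,
        8.72617011e+01, -4.89322058e+00]), 'qd': array([-0.10519341, -0.04311442, -0.12798499, -0.13657422, -0.03207231,
        0.0250886 ]), 'joint_efforts': array([ 9.12508276e-04, -5.70954037e+01, -5.01940084e+01, -3.18981865e-04,
        8.07389966e-03,  1.15159816e-05]), 'tool_pos': array([ 154.06114521, -579.38481537,  252.29874358]), 'tcp_rot': array([-1.79899802e+02, -9.17005082e-03,  1.48843558e+01]), 'ft_force': array([-0.5791522 , -0.07477583, -0.03993593]), 'wrist_torque': array([ 0.00384187,  0.02870327, -0.00012078]), 'finger_gap': 85.70870874798342}
```

View pics/top0.png

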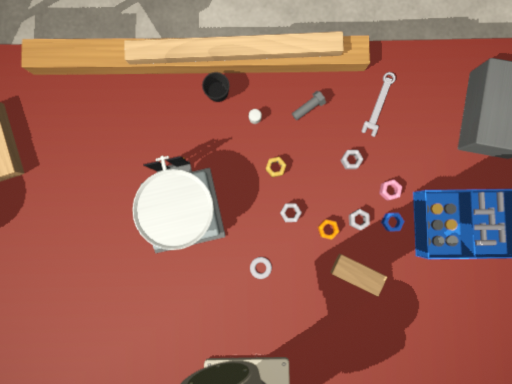

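View pics/side0.png

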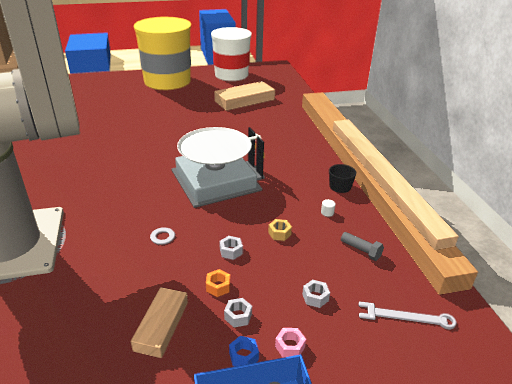

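The hex-shaped candidates in the top view are:
- Silver: (291,212), (352,159) and (359,219).
- Brass (276,167), orange (329,230), pink (391,190), blue (393,222).
- A round washer at (261,268).

Only the three silver hexes match the description. I'll confirm them in enlarged crops.

```bash
python3 - <<'E'
from h import *
crop('top0',250,140,410,250,5,'c1'); crop('top0',120,140,230,255,5,'c2'); crop('side0',200,220,340,340,5,'c3')
E
```

```text
(no output)
```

View pics/c1.png

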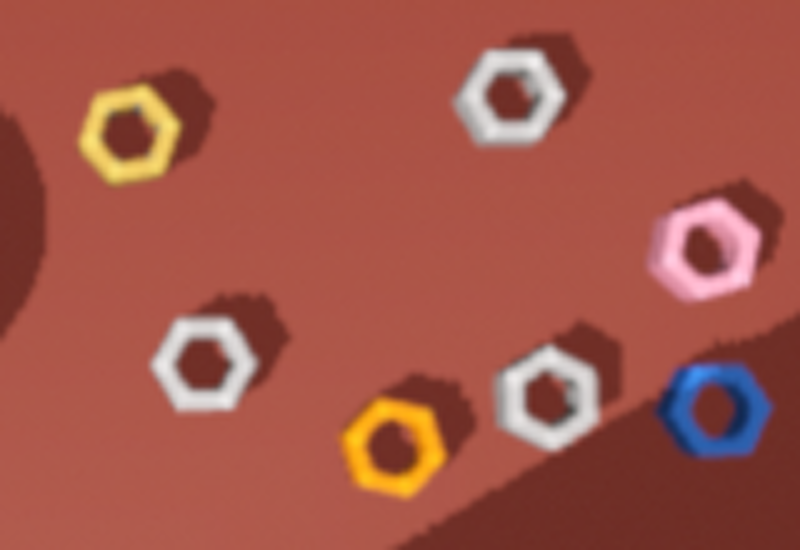

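View pics/c2.png

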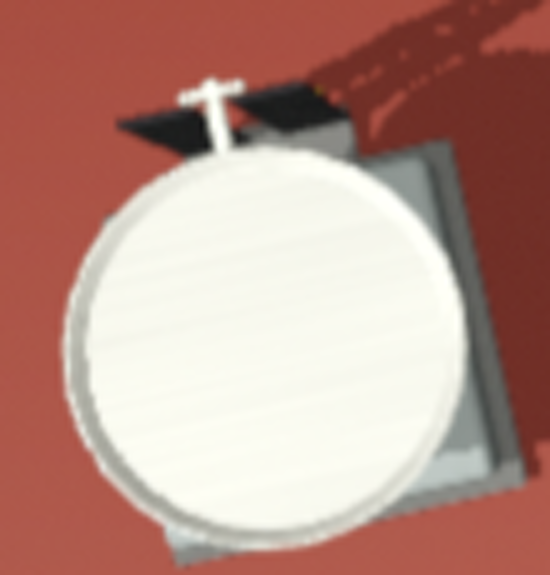

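View pics/c3.png

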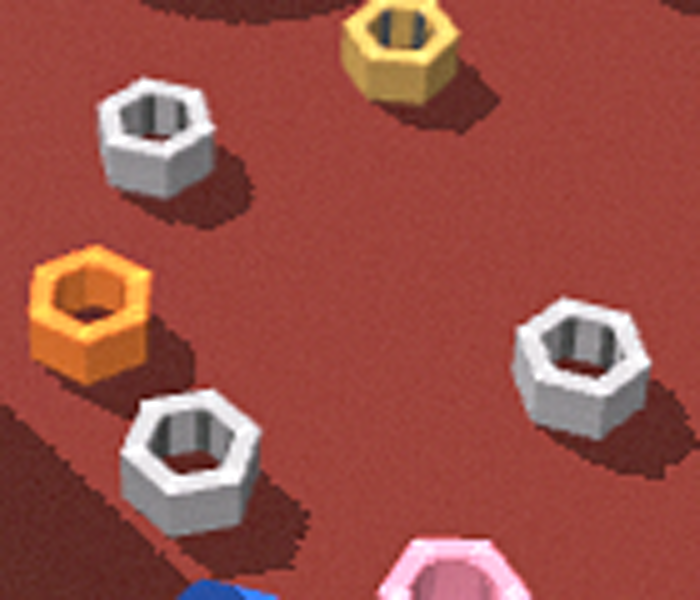

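```bash
cat >> h.py <<'E'
def hexfit(s,pts,z=24):
    P=np.array([onz(s,p,z)[:2] for p in pts])
    from scipy.optimize import least_squares
    def f(q):
        a=q[2]+np.arange(6)*np.pi/3
        H=np.c_[q[0]+26.56*np.cos(a),q[1]+26.56*np.sin(a)]
        return np.array([min(np.linalg.norm(H-p,axis=1)) for p in P])
    c=P.mean(0); best=min((least_squares(f,[c[0],c[1],t]) for t in np.radians([0,15,30,45])),key=lambda o:o.cost)
    q=best.x; return q[0],q[1],np.degrees(q[2])%60,np.sqrt(2*best.cost/6)
def overlay(fn,nuts,box,f,out):
    s=load(fn); x0,y0,x1,y1=box
    im=cv2.resize(cv2.imread(f'pics/{fn}.png')[y0:y1,x0:x1],None,fx=f,fy=f,interpolation=cv2.INTER_CUBIC)
    for (x,y,a,zb) in nuts:
        for z,c in((zb+24,(0,255,0)),(zb,(255,255,0))):
            A=np.radians(a)+np.arange(6)*np.pi/3
            pp=[proj(s,(x+26.56*np.cos(t),y+26.56*np.sin(t),z)) for t in A]
            cv2.polylines(im,[np.int32([((p-[x0,y0])+.5)*f for p in pp])],True,c,1)
    cv2.imwrite(f'pics/{out}.png',im)
E
python3 - <<'E'
from h import *
s=load('top0'); d=load('side0')
t=lambda L:[(250+(x+.5)/5-.5,140+(y+.5)/5-.5) for x,y in L]
u=lambda L:[(200+(x+.5)/5-.5,220+(y+.5)/5-.5) for x,y in L]
A=[(154,364),(181,318),(232,318),(257,362),(231,410),(180,410)]
B=[(467,97),(490,50),(540,50),(566,95),(540,143),(488,143)]
A2=[(98,108),(146,78),(206,93),(215,130),(165,152),(108,140)]
B2=[(518,328),(566,298),(632,314),(650,360),(602,382),(530,368)]
for S,g,L in((s,t,A),(d,u,A2),(s,t,B),(d,u,B2)): print(np.round(hexfit(S,g(L)),1))
# pan rim: top view circle fit crop c2
c=lambda x,y:(120+(x+.5)/5-.5,140+(y+.5)/5-.5)
print('pan', onz(s,c(265,347),112), 'L/R',onz(s,c(65,345),112),onz(s,c(466,345),112),'U/D',onz(s,c(265,147),112),onz(s,c(265,549),112))
print('pointer',onz(s,c(212,90),106))
E
```

```text
[ 481.3 -121.9   29.1    0.9]
[ 484.3 -118.1   28.9    2.3]
[ 619.3 -287.1   28.8    1.6]
[ 623.9 -281.2   26.5    3.1]
pan [492.37903078 164.14067462 112.        ] L/R [494.72150647 258.04350143 112.        ] [491.92537162  69.45913938 112.        ] U/D [587.27686014 164.14339638 112.        ] [397.84972548 164.03994942 112.        ]
pointer [615.89796426 190.91954794 106.        ]
```

```bash
python3 - <<'E'
from h import *
n=[(482,-121,29,0),(620.5,-285.5,28.5,0)]
overlay('top0',n,(250,140,410,250),5,'o1'); overlay('side0',n,(200,220,340,340),5,'o2')
E
```

```text
(no output)
```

View pics/o1.png

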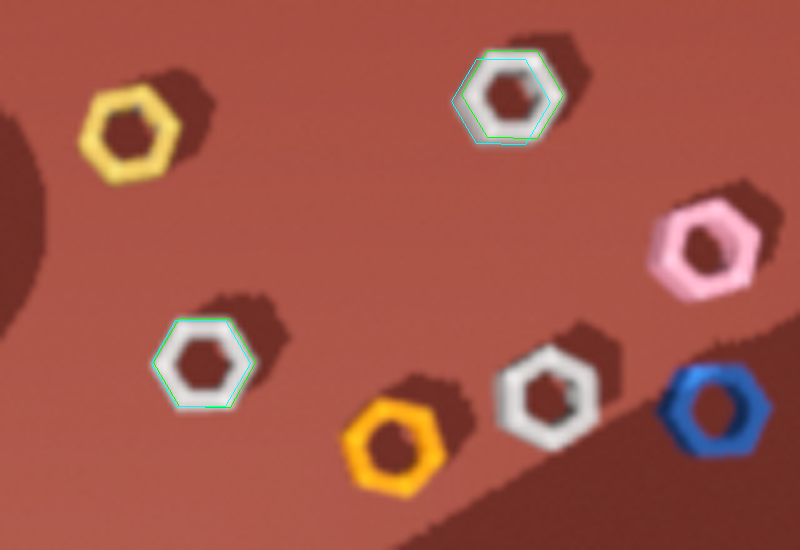

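View pics/o2.png

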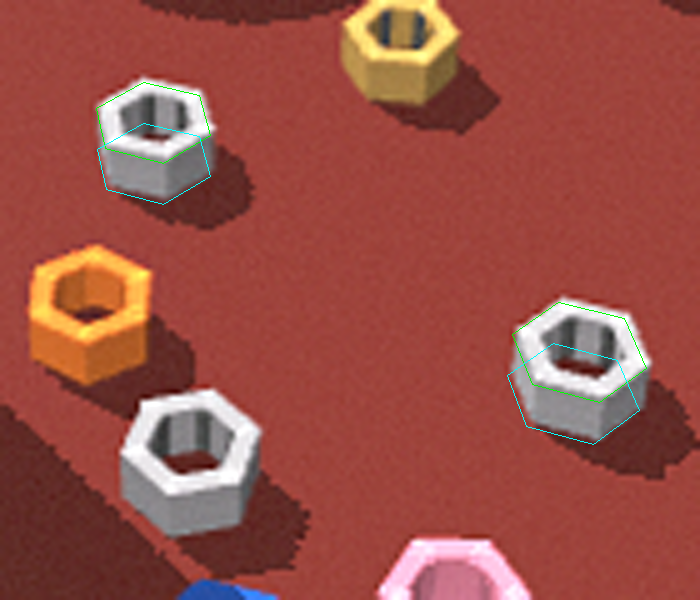

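The overlay fits within about 2 mm in both views. Nut 1 is at (483,-120.5), nut 2 at (621,-285), both with flats square to about 119°, and the pan is at (492,164). The third silver nut, at (359,219), stays on the bench. I'm moving to nut 1 with a 14° turn.

Emit:
drive_tool(
  moves=[
    [[23, 33, 0], 2],
    [[46, 65, 0], 4],
    [[69, 97, 0], 6],
    [[92, 129, 0], 8],
    [[115, 161, 0], 10],
    [[138, 193, 0], 12],
    [[161, 225, 0], 14],
    [[184, 257, 0], 14],
  ],
  fingers=85,
  squeeze=40,
)

```text
time: 0.77
tool_pos: [338.7, -321.0, 253.0]
tcp_rot: [-180.0, -0.0, 29.0]
ft_force: [1.0, 0.7, 0.4]
finger_gap: 85.0
```

Emit:
drive_tool(
  moves=[
    [[23, 32, 0], 0],
    [[46, 64, -10], 0],
    [[69, 96, -30], 0],
    [[92, 128, -55], 0],
    [[115, 160, -80], 0],
    [[134, 187, -105], 0],
    [[145, 202.5, -130], 0],
    [[145, 202.5, -150], 0],
  ],
)

```text
time: 1.43
tool_pos: [484.1, -116.1, 100.7]
tcp_rot: [-179.9, -0.0, 29.1]
ft_force: [-0.9, -0.5, -0.5]
finger_gap: 85.1
```

Emit:
drive_tool(
  moves=[
    [[0, 0, 0], 0],
    [[0, 0, 0], 0],
    [[0, 0, 0], 0],
    [[0, 0, 0], 0],
    [[0, 0, 0], 0],
    [[0, 0, 0], 0],
    [[0, 0, 0], 0],
    [[0, 0, 0], 0],
  ],
)

```text
time: 2.1
tool_pos: [483.4, -120.8, 103.9]
tcp_rot: [180.0, -0.0, 28.9]
ft_force: [-0.0, 0.3, 0.4]
finger_gap: 85.1
```

```bash
python3 - <<'E'
from h import *
s=snap('top','top1');s=snap('side','side1'); q=r.sense();print(q['tool_pos'],q['tcp_rot'],q['time'],q['ft_force'])
crop('side1',180,170,300,290,5,'c4')
E
```

```text
[ 483.18373877 -120.5268122   103.50925099] [ 1.79986681e+02 -1.21935646e-02  2.88694056e+01] 2.2 [0.29292948 0.079648   0.33290657]
```

View pics/c4.png

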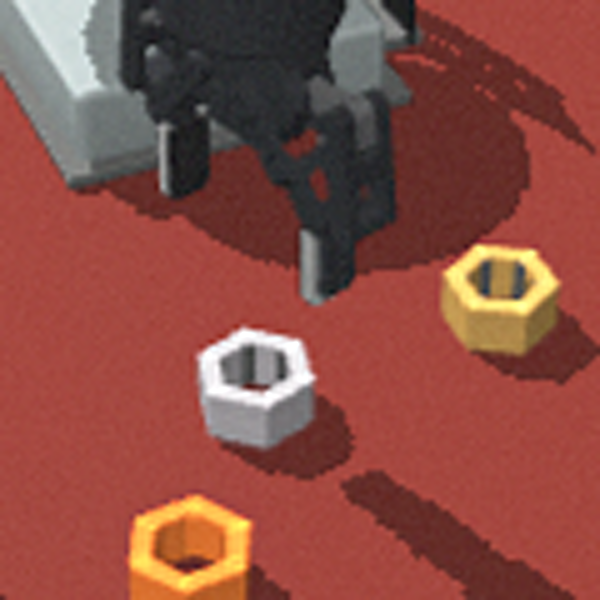

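The crop shows the open jaws above the silver nut, which is at about (231,246) in the full side picture, with nothing under the fingers. I'm lowering and closing.

Emit:
drive_tool(
  moves=[
    [[0, 0, -15], 0],
    [[0, 0, -32], 0],
    [[0, 0, -48], 0],
    [[0, 0, -62], 0],
    [[0, 0, -72], 0],
    [[0, 0, -78], 0],
    [[0, 0, -78], 0],
    [[0, 0, -78], 0],
  ],
)

```text
time: 2.87
tool_pos: [483.2, -120.4, 25.4]
tcp_rot: [-180.0, 0.0, 28.9]
ft_force: [0.1, -0.0, -0.8]
finger_gap: 84.7
```

Emit:
drive_tool(
  moves=[
    [[0, 0, 0], 0],
    [[0, 0, 0], 0],
    [[0, 0, 0], 0],
    [[0, 0, 0], 0],
    [[0, 0, 0], 0],
    [[0, 0, 0], 0],
    [[0, 0, 0], 0],
    [[0, 0, 0], 0],
  ],
  fingers=30,
  squeeze=40,
)

```text
time: 3.53
tool_pos: [483.9, -120.6, 26.3]
tcp_rot: [179.9, -0.1, 28.9]
ft_force: [-0.8, 0.3, 5.9]
finger_gap: 45.4
```

Emit:
drive_tool(
  moves=[
    [[0, 0, 10], 0],
    [[0, 0, 25], 0],
    [[0, 0, 45], 0],
    [[0, 0, 70], 0],
    [[0, 0, 95], 0],
    [[0, 0, 120], 0],
    [[0, 0, 145], 0],
    [[0, 0, 165], 0],
  ],
)

```text
time: 4.2
tool_pos: [483.2, -120.3, 192.7]
tcp_rot: [179.9, -0.0, 28.9]
ft_force: [0.7, -1.0, -1.7]
finger_gap: 45.2
```

```bash
python3 - <<'E'
from h import *
s=snap('side','side2'); q=r.sense();print(q['tool_pos'],q['tcp_rot'],q['time'],q['ft_force'],q['finger_gap'])
crop('side2',160,110,320,230,5,'c5')
E
```

```text
[ 485.1507968  -121.0453381   196.96242435] [179.70067453  -0.26421767  28.88998564] 4.25 [ 3.23399569 -1.3666025   2.20774816] 45.50310536766179
```

View pics/c5.png

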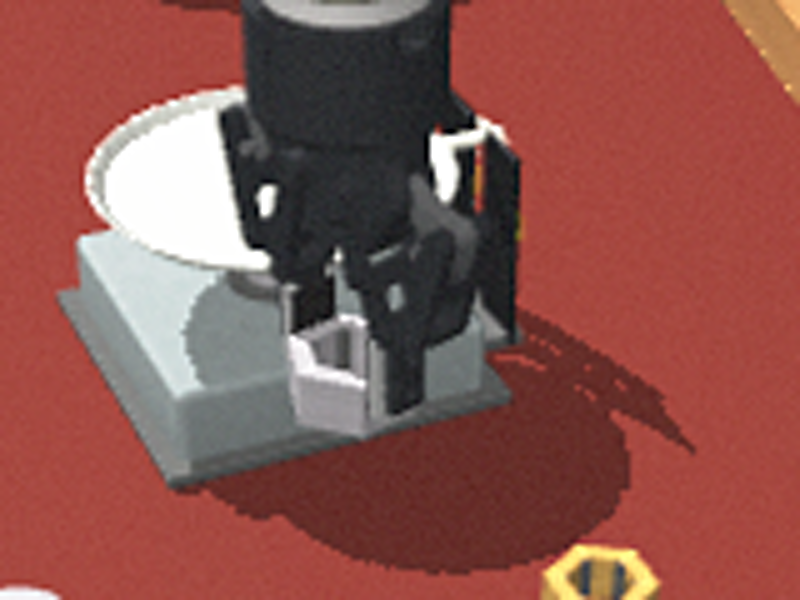

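The nut is held level in the jaws, at about (228,186) in the side picture. I'm carrying it to the slot on the +x side of the pan, about (522,180).

Emit:
drive_tool(
  moves=[
    [[3, 20, 0], 0],
    [[7, 55, 0], 0],
    [[12, 93, 0], 0],
    [[17, 131, 0], 0],
    [[22, 169, 0], 0],
    [[27, 207, 0], 0],
    [[31, 240, 0], 0],
    [[34, 265, 0], 0],
  ],
)

```text
time: 4.92
tool_pos: [516.5, 147.4, 189.9]
tcp_rot: [-180.0, 0.0, 29.0]
ft_force: [1.6, -0.3, -2.3]
finger_gap: 45.7
```

Emit:
drive_tool(
  moves=[
    [[3, 18, 0], 0],
    [[4, 29, 0], 0],
    [[5, 36, 0], 0],
    [[5, 36, -6], 0],
    [[5, 36, -16], 0],
    [[5, 36, -28], 0],
    [[5, 36, -38], 0],
    [[5, 36, -46], 0],
  ],
)

```text
time: 5.58
tool_pos: [521.2, 179.4, 141.9]
tcp_rot: [-180.0, 0.1, 28.8]
ft_force: [-0.4, -0.5, -1.5]
finger_gap: 45.1
```

```bash
python3 - <<'E'
from h import *
s=snap('side','side3'); q=r.sense();print(q['tool_pos'],q['tcp_rot'],q['time'],q['ft_force'],q['finger_gap'])
s=snap('top','top3'); crop('side3',150,80,290,200,5,'c6');crop('top3',120,130,240,260,4,'c7')
E
```

```text
[520.3857112  179.36324636 140.34048435] [-179.93499329    0.26387213   28.81899564] 5.6333 [-1.45307227  0.07258637 -4.34359517] 45.19132146624735
```

View pics/c6.png

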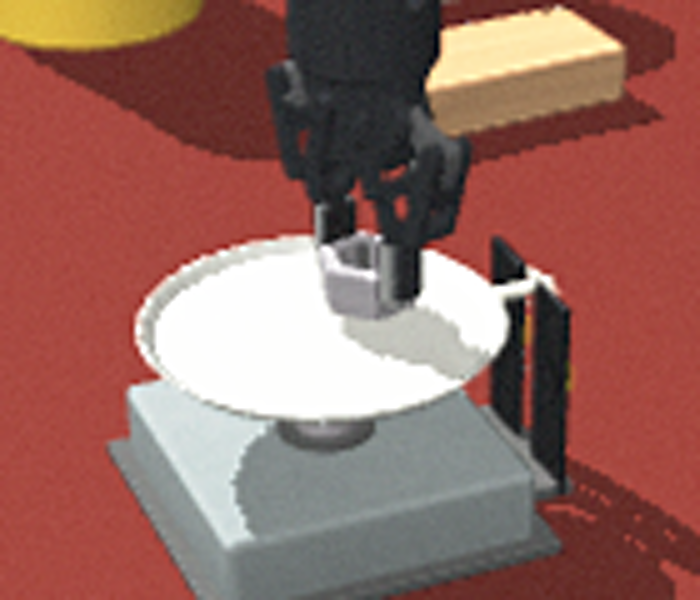

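View pics/c7.png

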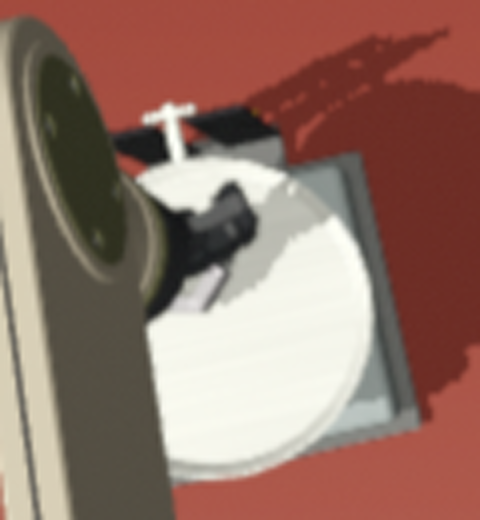

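The nut hangs over the +x half of the pan, clear of the plate. I'm lowering it gently so that it rides the pan down about 14 mm before I release.

Emit:
drive_tool(
  moves=[
    [[0, 0, -2], 0],
    [[0, 0, -5], 0],
    [[0, 0, -8], 0],
    [[0, 0, -10], 0],
    [[0, 0, -12], 0],
    [[0, 0, -14], 0],
    [[0, 0, -16], 0],
    [[0, 0, -18], 0],
  ],
)

```text
time: 6.35
tool_pos: [522.3, 180.7, 126.3]
tcp_rot: [180.0, -0.0, 28.9]
ft_force: [0.1, 0.5, -0.6]
finger_gap: 44.7
```

Emit:
drive_tool(
  moves=[
    [[0, 0, -2], 0],
    [[0, 0, -4], 0],
    [[0, 0, -6], 0],
    [[0, 0, -7], 0],
    [[0, 0, -8], 0],
    [[0, 0, -9], 0],
    [[0, 0, -9], 0],
    [[0, 0, -9], 0],
  ],
)

```text
time: 7.02
tool_pos: [522.2, 180.7, 117.3]
tcp_rot: [180.0, -0.0, 28.9]
ft_force: [0.7, 0.9, 1.0]
finger_gap: 45.4
```

```bash
python3 - <<'E'
from h import *
s=snap('side','side4'); q=r.sense();print(q['tool_pos'],q['tcp_rot'],q['time'],q['ft_force'],q['finger_gap'])
crop('side4',150,80,290,200,5,'c8')
E
```

```text
[522.19853923 180.64685475 117.37948319] [-1.79999576e+02 -5.98589026e-03  2.88848528e+01] 7.0667 [-0.2541864  -0.21932611 -0.15761628] 44.73703184472126
```

View pics/c8.png

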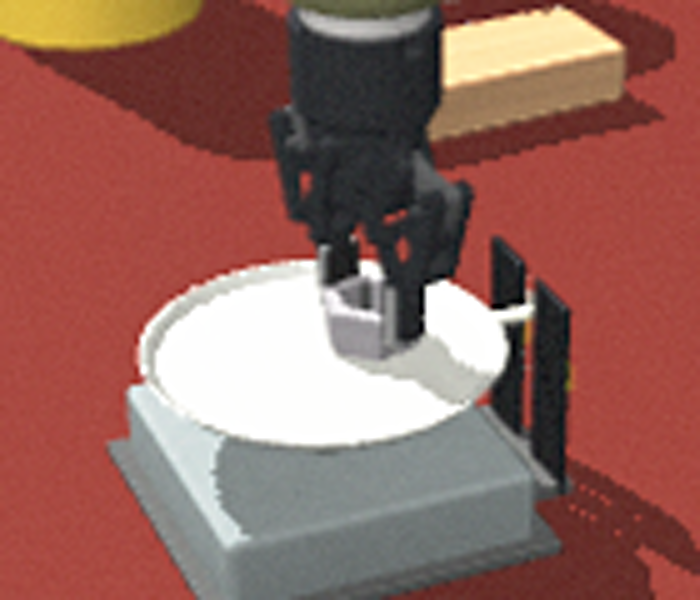

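The nut is resting on the pan, the pan has sunk, and the wrist force is about 0. I'm opening partway, staying clear of the rim.

Emit:
drive_tool(
  moves=[
    [[0, 0, 0], 0],
    [[0, 0, 0], 0],
    [[0, 0, 0], 0],
    [[0, 0, 0], 0],
    [[0, 0, 0], 0],
    [[0, 0, 0], 0],
    [[0, 0, 0], 0],
    [[0, 0, 0], 0],
  ],
  fingers=62,
)

```text
time: 7.73
tool_pos: [522.1, 180.6, 117.3]
tcp_rot: [-180.0, 0.0, 28.9]
ft_force: [-0.2, 1.0, -0.4]
finger_gap: 61.7
```

Emit:
drive_tool(
  moves=[
    [[0, 0, 4], 0],
    [[0, 0, 10], 0],
    [[0, 0, 18], 0],
    [[0, 0, 28], 0],
    [[0, 0, 40], 0],
    [[0, 0, 55], 0],
    [[0, 0, 70], 0],
    [[0, 0, 83], 0],
  ],
)

```text
time: 8.4
tool_pos: [522.7, 180.8, 202.9]
tcp_rot: [180.0, -0.1, 28.9]
ft_force: [0.6, 1.0, 0.2]
finger_gap: 61.8
```

```bash
python3 - <<'E'
from h import *
s=snap('side','side5'); q=r.sense();print(q['tool_pos'],q['tcp_rot'],q['time'],q['ft_force'],q['finger_gap'])
crop('side5',150,80,290,200,5,'c9')
E
```

```text
[523.99668274 181.12400879 205.80988467] [179.9093861   -0.33370955  28.88939226] 8.45 [ 0.23935423 -0.53018171  3.00197734] 61.93662568410868
```

View pics/c9.png

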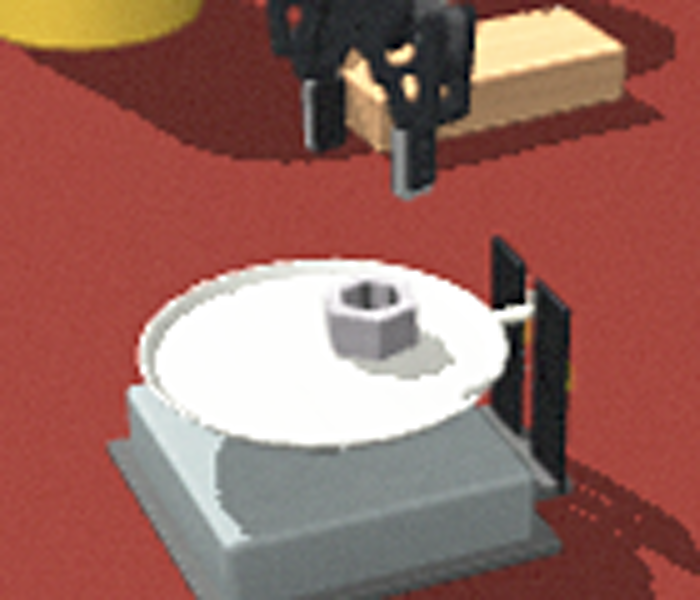

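The nut lies in the pan with its centre at about (224,141), and the pan stays at its partly sunk level of about 91 mm. Next is nut 2.

Emit:
drive_tool(
  moves=[
    [[4, -18, 0], 0],
    [[11, -52, 0], 0],
    [[19, -90, 0], 0],
    [[27, -128, 0], 0],
    [[35, -166, 0], 0],
    [[43, -204, 0], 0],
    [[51, -242, 0], 0],
    [[59, -280, 0], 0],
  ],
  fingers=85,
)

```text
time: 9.12
tool_pos: [581.3, -101.3, 200.8]
tcp_rot: [180.0, -0.0, 28.9]
ft_force: [1.1, 0.3, 0.6]
finger_gap: 85.0
```

Emit:
drive_tool(
  moves=[
    [[8, -38, 0], 0],
    [[16, -76, -10], 0],
    [[24, -112, -25], 0],
    [[31, -143, -45], 0],
    [[36, -165, -65], 0],
    [[39, -178, -85], 0],
    [[40, -185.5, -98], 0],
    [[40, -185.5, -100], 0],
  ],
)

```text
time: 9.78
tool_pos: [619.1, -285.4, 96.5]
tcp_rot: [-179.8, 0.2, 28.8]
ft_force: [0.3, 0.3, -0.5]
finger_gap: 85.0
```

Emit:
drive_tool(
  moves=[
    [[0, 0, 0], 0],
    [[0, 0, 0], 0],
    [[0, 0, 0], 0],
    [[0, 0, -10], 0],
    [[0, 0, -20], 0],
    [[0, 0, -28], 0],
    [[0, 0, -30], 0],
    [[0, 0, -30], 0],
  ],
)

```text
time: 10.45
tool_pos: [620.0, -284.1, 68.2]
tcp_rot: [-179.8, 0.1, 28.9]
ft_force: [0.4, -0.4, 0.0]
finger_gap: 85.2
```

```bash
python3 - <<'E'
from h import *
s=snap('side','side6'); q=r.sense();print(q['tool_pos'],q['tcp_rot'],q['time'],q['ft_force'],q['finger_gap'])
crop('side6',240,200,400,320,5,'c10')
E
```

```text
[ 620.53751744 -284.46834864   69.19936979] [-1.79910616e+02  5.59591021e-02  2.88878853e+01] 10.5 [ 0.11966163 -0.58618017  0.70629772] 84.72985344705874
```

View pics/c10.png

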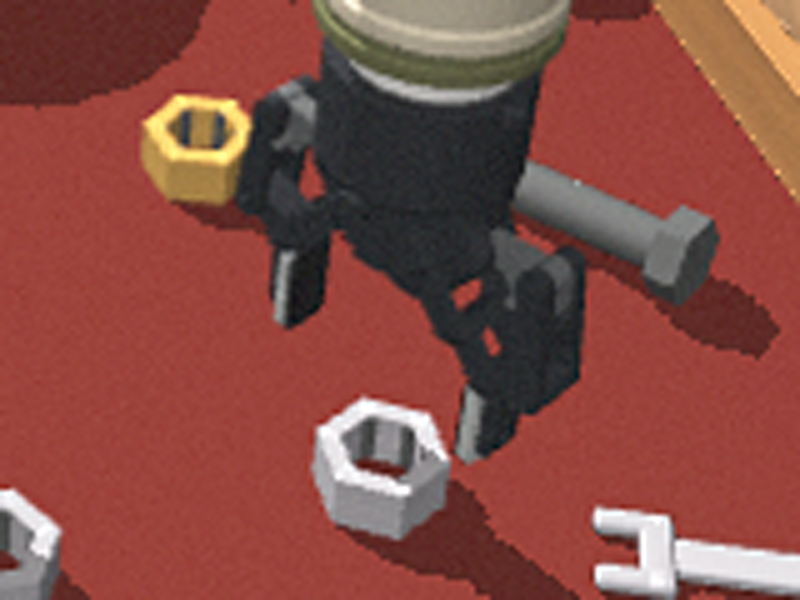

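The jaws straddle the silver nut, which is at about (316,292) in the full side picture. The bolt and wrench are clear. I'm lowering and gripping.

Emit:
drive_tool(
  moves=[
    [[0, 0, -10], 0],
    [[0, 0, -20], 0],
    [[0, 0, -30], 0],
    [[0, 0, -38], 0],
    [[0, 0, -43], 0],
    [[0, 0, -45], 0],
    [[0, 0, -45], 0],
    [[0, 0, -45], 0],
  ],
)

```text
time: 11.17
tool_pos: [621.3, -285.0, 25.4]
tcp_rot: [180.0, -0.0, 28.9]
ft_force: [0.3, -1.0, -0.3]
finger_gap: 85.1
```

Emit:
drive_tool(
  moves=[
    [[0, 0, 0], 0],
    [[0, 0, 0], 0],
    [[0, 0, 0], 0],
    [[0, 0, 0], 0],
    [[0, 0, 0], 0],
    [[0, 0, 0], 0],
    [[0, 0, 0], 0],
    [[0, 0, 0], 0],
  ],
  fingers=30,
)

```text
time: 11.83
tool_pos: [621.7, -285.1, 26.1]
tcp_rot: [179.9, -0.0, 28.9]
ft_force: [-0.7, 0.2, 6.7]
finger_gap: 44.9
```

Emit:
drive_tool(
  moves=[
    [[0, 0, 10], 0],
    [[0, 0, 25], 0],
    [[0, 0, 45], 0],
    [[0, 0, 70], 0],
    [[0, 0, 100], 0],
    [[0, 0, 130], 0],
    [[0, 0, 150], 0],
    [[0, 0, 165], 0],
  ],
)

```text
time: 12.5
tool_pos: [622.1, -285.4, 195.0]
tcp_rot: [179.8, -0.1, 28.9]
ft_force: [0.0, 0.3, -1.8]
finger_gap: 45.1
```

```bash
python3 - <<'E'
from h import *
s=snap('side','side7'); q=r.sense();print(q['tool_pos'],q['tcp_rot'],q['time'],q['ft_force'],q['finger_gap'])
crop('side7',150,80,390,260,3,'c11')
E
```

```text
[ 623.09262354 -285.8932074   198.0112304 ] [179.60759314  -0.24566553  28.89165485] 12.55 [ 1.13754257 -1.03759955  1.89856391] 45.504606682762955
```

View pics/c11.png

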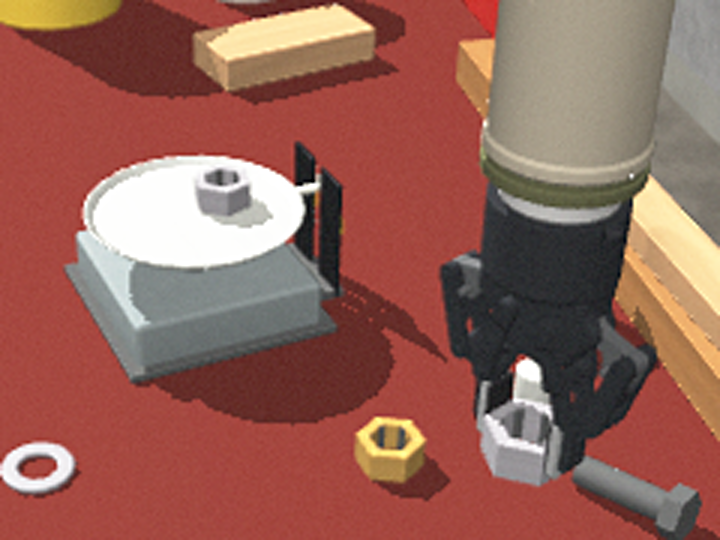

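Emit:
drive_tool(
  moves=[
    [[-6, 17, 0], 0],
    [[-18, 49, 0], 0],
    [[-31, 85, 0], 0],
    [[-44, 121, 0], 0],
    [[-58, 158, 0], 0],
    [[-71, 195, 0], 0],
    [[-84, 231, 0], 0],
    [[-97, 266, 0], 0],
  ],
)

```text
time: 13.22
tool_pos: [522.8, -17.2, 190.2]
tcp_rot: [-180.0, 0.0, 28.9]
ft_force: [0.8, -0.3, -0.3]
finger_gap: 45.2
```

Emit:
drive_tool(
  moves=[
    [[-13, 36, 0], 0],
    [[-26, 72, 0], 0],
    [[-39, 107, 0], 0],
    [[-50, 136, 0], 0],
    [[-57, 155, 0], 0],
    [[-60, 163, 0], 0],
    [[-61.5, 166.5, 0], 0],
    [[-61.5, 166.5, -5], 0],
  ],
)

```text
time: 13.88
tool_pos: [463.1, 147.9, 186.2]
tcp_rot: [180.0, -0.1, 28.9]
ft_force: [0.2, -0.4, -1.1]
finger_gap: 45.2
```

Emit:
drive_tool(
  moves=[
    [[0, 0, -10], 0],
    [[0, 0, -20], 0],
    [[0, 0, -30], 0],
    [[0, 0, -38], 0],
    [[0, 0, -44], 0],
    [[0, 0, -48], 0],
    [[0, 0, -50], 0],
    [[0, 0, -50], 0],
  ],
)

```text
time: 14.55
tool_pos: [462.5, 147.5, 134.8]
tcp_rot: [-180.0, 0.0, 28.9]
ft_force: [0.2, 0.5, -1.6]
finger_gap: 45.1
```

```bash
python3 - <<'E'
from h import *
s=snap('side','side8'); q=r.sense();print(q['tool_pos'],q['tcp_rot'],q['time'],q['ft_force'],q['finger_gap'])
crop('side8',150,80,290,200,5,'c12')
for z in(112,100,98,96,94): print(z,[max(proj(s,(492.4+95*np.cos(a),164+95*np.sin(a),z))[1] for a in np.linspace(0,6.28,200))])
E
```

```text
[462.7451877  147.6248351  135.32017027] [ 1.79999957e+02 -2.26901623e-04  2.88837384e+01] 14.6 [-0.92609749  0.76561163 -1.65363034] 44.73662806647252
112 [np.float64(164.1728735521028)]
100 [np.float64(168.4108710370591)]
98 [np.float64(169.11208645986864)]
96 [np.float64(169.81185147857295)]
94 [np.float64(170.51017045586957)]
```

View pics/c12.png

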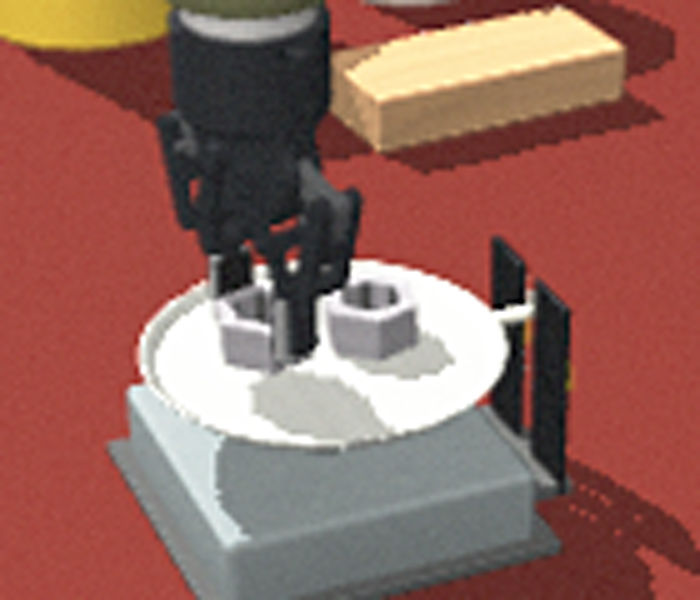

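The held nut hangs over the near half of the pan, clear of the first nut. The pan is at about 90 mm, a sink of about 16 mm. I'm lowering to a floor height of about 75 mm.

Emit:
drive_tool(
  moves=[
    [[0, 0, -4], 0],
    [[0, 0, -8], 0],
    [[0, 0, -11], 0],
    [[0, 0, -14], 0],
    [[0, 0, -16], 0],
    [[0, 0, -18], 0],
    [[0, 0, -20], 0],
    [[0, 0, -22], 0],
  ],
)

```text
time: 15.27
tool_pos: [462.7, 147.6, 113.2]
tcp_rot: [180.0, -0.0, 28.9]
ft_force: [-0.7, 0.1, -0.6]
finger_gap: 45.3
```

Emit:
drive_tool(
  moves=[
    [[0, 0, -2], 0],
    [[0, 0, -4], 0],
    [[0, 0, -6], 0],
    [[0, 0, -8], 0],
    [[0, 0, -10], 0],
    [[0, 0, -12], 0],
    [[0, 0, -13], 0],
    [[0, 0, -13], 0],
  ],
)

```text
time: 15.93
tool_pos: [462.7, 147.6, 100.1]
tcp_rot: [-180.0, -0.0, 28.9]
ft_force: [-0.6, -0.2, 0.9]
finger_gap: 44.8
```

```bash
python3 - <<'E'
from h import *
s=snap('side','side9'); q=r.sense();print(q['tool_pos'],q['tcp_rot'],q['time'],q['ft_force'],q['finger_gap'])
crop('side9',150,80,290,200,5,'c13')
E
```

```text
[462.68428639 147.63920709 100.2644764 ] [-1.79998905e+02 -8.35447018e-04  2.88844760e+01] 15.9833 [-1.06972142 -0.15346479  1.22669862] 44.75389574317222
```

View pics/c13.png

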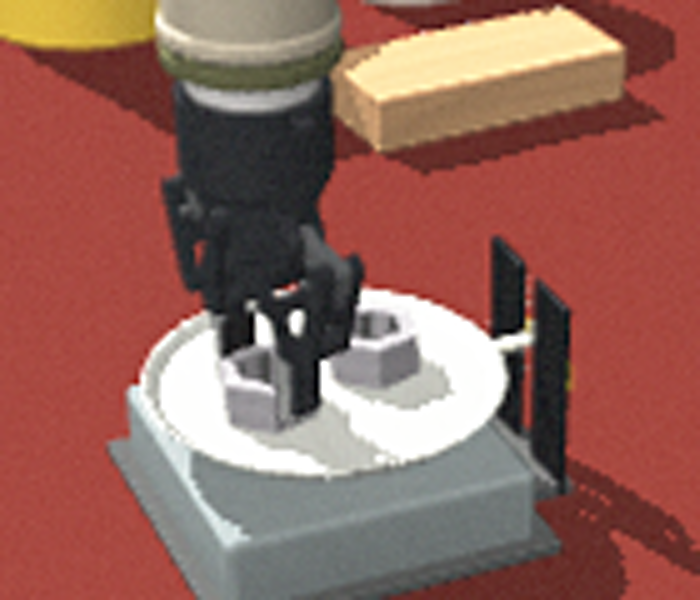

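The nut is seated and the pan is down. The wrist force is about zero, so I'm releasing and rising.

Emit:
drive_tool(
  moves=[
    [[0, 0, 0], 0],
    [[0, 0, 0], 0],
    [[0, 0, 0], 0],
    [[0, 0, 0], 0],
    [[0, 0, 0], 0],
    [[0, 0, 0], 0],
    [[0, 0, 0], 0],
    [[0, 0, 0], 0],
  ],
  fingers=62,
)

```text
time: 16.65
tool_pos: [462.6, 147.6, 100.3]
tcp_rot: [-180.0, 0.0, 28.9]
ft_force: [0.2, 0.4, 0.2]
finger_gap: 62.1
```

Emit:
drive_tool(
  moves=[
    [[0, 0, 3], 0],
    [[0, 0, 8], 0],
    [[0, 0, 15], 0],
    [[0, 0, 25], 0],
    [[0, 0, 40], 0],
    [[0, 0, 60], 0],
    [[0, 0, 80], 0],
    [[0, 0, 100], 0],
  ],
)

```text
time: 17.32
tool_pos: [462.7, 147.7, 202.4]
tcp_rot: [180.0, -0.1, 28.9]
ft_force: [0.7, -0.7, -0.3]
finger_gap: 61.7
```

Emit:
drive_tool(
  moves=[
    [[0, -20, 10], 0],
    [[0, -50, 20], 0],
    [[0, -85, 30], 0],
    [[0, -120, 30], 0],
    [[0, -150, 30], 0],
    [[0, -175, 30], 0],
    [[0, -190, 30], 0],
    [[0, -200, 30], 0],
  ],
)

```text
time: 17.98
tool_pos: [462.8, -54.2, 231.6]
tcp_rot: [179.9, -0.1, 28.8]
ft_force: [-0.7, 0.7, 0.6]
finger_gap: 62.0
```

Emit:
drive_tool(
  moves=[
    [[0, 0, 0], 0],
    [[0, 0, 0], 0],
    [[0, 0, 0], 0],
    [[0, 0, 0], 0],
    [[0, 0, 0], 0],
    [[0, 0, 0], 0],
    [[0, 0, 0], 0],
    [[0, 0, 0], 0],
  ],
)

```text
time: 18.65
tool_pos: [462.7, -52.0, 230.2]
tcp_rot: [-180.0, 0.0, 28.9]
ft_force: [-0.2, -0.4, 0.5]
finger_gap: 62.0
```

```bash
python3 - <<'E'
from h import *
s=snap('side','side10'); t=snap('top','top10'); q=r.sense();print(q['tool_pos'],q['time'],q['ft_force'],q['finger_gap'])
crop('side10',150,80,290,200,5,'c14')
for z in(89,87,85,83,81,79,77,75): print(z-6,max(proj(s,(492.4+95*np.cos(a),164+95*np.sin(a),z))[1] for a in np.linspace(0,6.28,200)))
E
```

```text
[462.6504904  -52.20048972 230.25787964] 18.75 [ 0.16528151  0.02494118 -0.72720288] 62.094446372943985
83 172.24966994577096
81 172.94296189093723
79 173.63482721869056
77 174.32527019968427
75 175.01429508808792
73 175.70190612166377
71 176.38810752184267
69 177.07290349379974
```

View pics/c14.png

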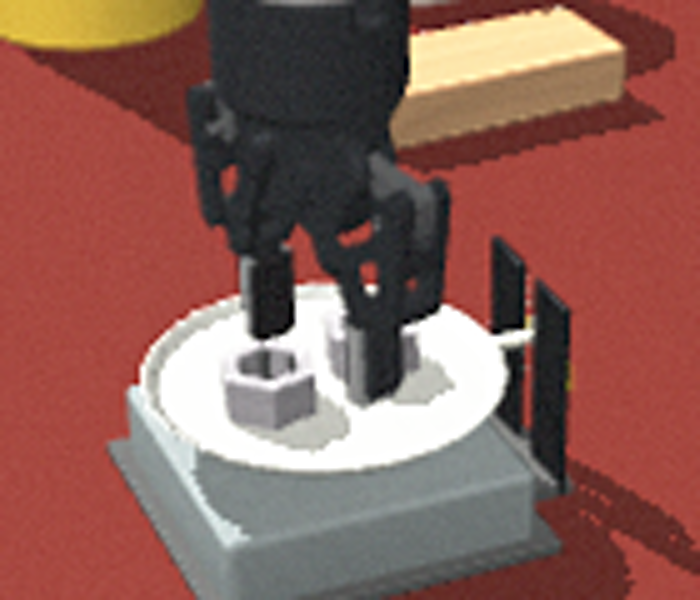

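View pics/top10.png

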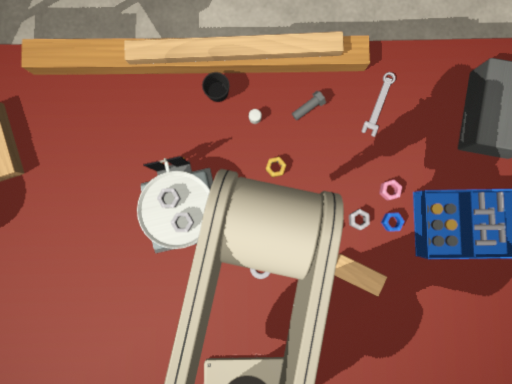

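```bash
python3 - <<'E'
from h import *
a=[]
for n in('side0','side5','side10'):
    a.append(cv2.resize(cv2.imread(f'pics/{n}.png')[122:182,240:270],None,fx=8,fy=8,interpolation=cv2.INTER_CUBIC))
cv2.imwrite('pics/c15.png',np.hstack(a))
E
```

```text
(no output)
```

View pics/c15.png

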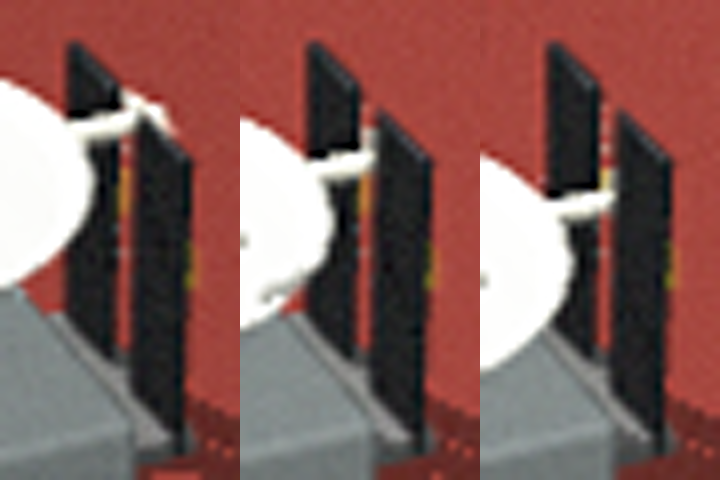

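In the enlarged slot views, side by side, the pointer reads about 118, 158 and 196 px when empty, with one nut and with two. The two sinks are almost equal, at about 16 mm each. The yellow band spans about 165–215 px, so the pointer is inside it with the pan floor at about 74–76 mm. The top view shows two nuts in the pan at (170,199) and (184,223). The third is on the bench at (359,219), and the arm is clear.

```bash
python3 -c "
from bench import r
print(r.hand_in())"
```

```text
the job is handed in; nothing more can be done
None
```

I lowered two of the three large steel nuts into the pan one at a time, letting each ride the pan down before I released it. The job is handed in, at about 19 s of the 54 s allowed; the hand-in gave no verdict.

- **Pan height:** the first nut sank the pan to about 90 mm and the second to about 74–76 mm. Both heights are estimates from the pictures. The pointer sits inside the yellow band.
- **Nuts:** both lie flat in the pan. The third steel nut is still on the bench, and I did not touch the brass nut.
- **Arm:** it was well clear, and the wrist force was near zero apart from a brief 6–7 N as each grip closed.
- **Disagreement:** the two cameras disagreed by about 5–7 mm on the nut positions from my corner readings. Overlaying a fit between the two brought that to about 2 mm, and both grasps held.

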